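Count to the third gap and push the binder home

ROBOT

A 7-joint arm with a two-finger parallel gripper is mounted at the origin on the work surface. World frame = base frame: x ahead of the robot, y to its left, z up, the work surface at z = 0. Lengths are in m, angles in rad, forces in N, time in s.
With the tool pointing down it reaches from about 0.425 to 0.925 m from the base axis. Payload 6.8 kg.
Tool frame: the origin (TCP) lies between the finger pads; the fingertips stand 25 mm ahead of it and the grasp point (between the pads) lies 6 mm ahead of it; y points along the fingers, x is the direction in which the jaws open and shut, and the axes are right-handed (so a half turn about y gives the same grasp; the last joint's range is limited). The gripper opens to 85 mm and grips with 20 to 120 N. Pads are 22 mm wide; open, the fingers measure 114 mm over their backs; the gripper's body (76 mm by 85 mm) begins 54 mm behind the grasp point. The pads swing forward as they close: fully open they stand 13 mm farther back than shut.
Start: joints at [1.04, 0.477, 0.022, 1.555, -0.011, 1.109, -0.083], TCP at [0.277, -0.616, 0.221] pointing down, gripper open.
Joint ranges: [-2.96, 2.96], [-0.34, 2.1], [-1.41, 1.46], [0.24, 2.44], [-1.37, 4.51], [0.17, 1.92], [-2.96, 2.96]. Speed limits (rad/s): [2.39, 2.39, 3.14, 3.14, 3.14, 3.14, 3.14].

INTERFACE

Orientations are given as a unit quaternion [w, x, y, z].
In Python, from bench import manip gives the robot as it stands.
- The arm moves only by the tool jog_arm, never from a script. Its arguments are lists of equal length, an entry for each row: "translation": the shift along the tool's x, y, z in mm, a list of three; "yaw": the turn about the tool's y in rad; "grip": the closure, from 0 (fully open) to 1 (shut). In form: {"translation": [[x, y, z], ...], "yaw": [yaw, ...], "grip": [grip, ...]}. A call has 1 to 20 rows; each row shifts and turns the commanded pose from where the row before left it, along the tool's axes as they then stand; what a row does not reach is not made up. A row lasts 1/8 s, in which the tool goes at most 62.5 mm and 10.7 degrees, less where a joint would pass 70% of its speed; a pose out of reach is approached as far as the arm can. A call is refused whole if a number of a shift passes 62.5 or a number of a turn 0.188, either way. A call with a gripper value outside its range is refused whole. The fingers move at their own pace and stop on an object; "newtons" is the grip in N (left out, the last holds). Time passes only in rows, so rows that do not move let the fingers close. It gives the time, the measured TCP pose, the force and the opening at its end, in the units of the state.
- manip.state(): the state, without advancing time (a new reading comes with each control period).
- manip.camera(name): name is "scene" or "top" or "wrist"; returns a dict with "color" (420x560x3 uint8, red, green, blue), "K" (3x3 intrinsics, pixels), "R" (3x3) and "t" (3): a world point X has camera coordinates R X + t. Camera axes: x right, y down, z forward; pixel columns grow to the right and rows downward; lengths in m; the calibration is good to about 2 mm. The wrist camera is an equidistant fisheye: a pixel r from the principal point sees the ray r / f radians off the axis. A picture is of the moment at which its call begins. There is no depth.
- manip.hand_in(): hands the job in, once; it reports no verdict.
Trained networks look in a picture, given as the dict that the camera call returned (one of the last four; its "shot" number tells which), for a name from the list of things; names that differ only in an ending like _2 or _b are one class to them, and where a whole thing is asked for, a point or a joint stands for the part that bears it (a point fixed in the world has none). Each returns a list of dicts, best first, with "score" (0 to 1); they miss things now and then, are a little off and sometimes report something else, mostly with a low value. They report only what shows in the picture. A call takes as long as a camera call. They do not tell look-alikes from the thing itself.
- manip.silhouettes(thing, picture): "pixels" (420x560 bool, what is visible of it) and "rect" ([left, top, width, height] in pixels, round what is visible of it).
The state is a dict: "time": time; "q": joint angles; "dq": joint speeds; "joint_torque": joint torques, N m; "tool_pos": TCP position; "orientation": TCP orientation; "wrist_force": force on the tool from outside, world axes, zero at the start; "ft_torque": the same for the moment, N m; "grip_width": finger opening in m.
Only numpy, scipy, OpenCV 4.12 (cv2) and the standard library are available. Lean on these libraries where they do the work, as an engineer would, in place of code of your own. Each camera call takes 0.05 s, during which the arm holds its last target.

TASK

The labels of the voucher rack are missing, so count its gaps by touch: facing the binders' spines from the robot's side, put a fingertip on the rail across the top of the rack at the first gap on the left and run it along the rail, staying in touch, to the third gap (count gaps, not binders; empty ones count too). Then push the binder that sticks out of this third gap straight in with the fingers until it is fully home against the back of the rack. Do not pick anything up, and leave the other binders and the things on the desk where they are.

Things in the scene. Friction and masses are not known exactly. Their poses are not given: they have to be found in the camera images.
- rack: Desktop divider rack, fixed, turned up to 0.24 rad. Origin: on the desk; x points into the rack away from the robot, y to the left seen from the robot, z up. Seven grey steel dividers 3 mm thick, at y = -168 to +168 mm, 56 mm apart, from x = -82 to +78; front edges upright to z = 55 mm, then sloping back to x = -46 at z = 150. White floor 12 mm thick, x = -162 (open ledge) to +82.
- rail: Smooth rigid flat aluminium rail across the tops of all dividers, part of the rack: 26 mm wide (x), 345 long (y), 10 thick. Origin: centre of its underside, at x = -32, y = 0, z = 150 mm of the rack; axes as the rack's. Its top face is 160 mm above the desk. Flush screw heads mark the dividers. Binders pass under it.
- gap_one (a point): Point on the rail's top face over the middle of the first (leftmost) gap: x = -32, y = +140, z = 160 mm of the rack. The six gaps are each 53 mm wide and 56 mm apart: going to the right, their middles lie at y = +140, +84, +28, -28, -84, -140 mm of the rack.
- back_stop (a point): Middle of the rack's back, inner face, at floor level: x = +78, y = 0, z = 12 mm of the rack. The back is a low panel (to z = 55) and a cross bar (z = 108 to 150) behind all gaps. A binder that is fully home touches it: its origin is then at x = -2 mm and its spine at x = -82 mm of the rack, level with the dividers' front edges.
- binder_a: Grey A6 ring binder standing in the rack, 160 deep (x) x 40 thick (y) x 125 mm high, 0.24 to 0.5 kg. Origin: centre of its underside; its spine (white label, finger hole) faces the robot at its x = -80 mm; x points into the rack, z up. The four binders are alike; any may stand in any occupied gap, so tell them apart by position.
- binder_b: Grey A6 ring binder standing in the rack, 160 deep (x) x 40 thick (y) x 125 mm high, 0.24 to 0.5 kg. Origin: centre of its underside; its spine (white label, finger hole) faces the robot at its x = -80 mm; x points into the rack, z up. Gaps 1, 3, 5 and 6 hold one each, 2 and 4 none. Top 137 mm above the desk.
- binder_c: Grey A6 ring binder standing in the rack, 160 deep (x) x 40 thick (y) x 125 mm high, 0.24 to 0.5 kg. Origin: centre of its underside; its spine (white label, finger hole) faces the robot at its x = -80 mm; x points into the rack, z up. Sticking out: 5-70 mm in gap 1, 60-90 in gap 3, 10-80 in gap 5, 1-5 in gap 6.
- binder_d: Grey A6 ring binder standing in the rack, 160 deep (x) x 40 thick (y) x 125 mm high, 0.24 to 0.5 kg. Origin: centre of its underside; its spine (white label, finger hole) faces the robot at its x = -80 mm; x points into the rack, z up. It slides with under 6 N and has some 6 mm of play on each side in its gap.
- stamp: Wooden rubber stamp standing on the desk, 38 mm wide, 80 mm high, to the right of the rack; a bystander. Origin: centre of its underside.
- punch: Hole punch on the desk, 110 x 100 mm, about 75 mm high, to the left of the rack; a bystander. Origin: centre of its underside.
- tape: Roll of packing tape lying flat on the desk in front of the rack's right part, 100 mm across, 48 mm high; a bystander. Origin: centre of its underside.
There are look-alikes about, which are no part of the job. What is shaped like the binder_b but purple or yellow is not meant.

How it is judged:
On the way, in this order (a step that is already met when the one before it is completed fails the run):
1. A fingertip touches the rail over the first gap (contact force between the fingers and rail above 0.2 N and y of the grasp point in the frame of rack between 0.126 and 0.154 m), for 0.04 s.
2. The fingertip passes the divider between first and second gap, touching the rail (contact force between the fingers and rail above 0.2 N and y of the grasp point in the frame of rack between 0.1 and 0.124 m), for 0.04 s.
3. The fingertip touches the rail over the second gap (contact force between the fingers and rail above 0.2 N and y of the grasp point in the frame of rack between 0.07 and 0.098 m), for 0.04 s.
4. The fingertip passes the divider between second and third gap, touching the rail (contact force between the fingers and rail above 0.2 N and y of the grasp point in the frame of rack between 0.044 and 0.068 m), for 0.04 s.
5. The fingertip touches the rail over the third gap (contact force between the fingers and rail above 0.2 N and y of the grasp point in the frame of rack between 0.014 and 0.042 m), for 0.04 s.
6. The binder in the third gap is home against the back (((y of binder_a in the frame of rack between 0.012 and 0.044 m and x of binder_a in the frame of rack between -0.009 and 0.006 m and z of binder_a in the frame of rack between 0.006 and 0.018 m and angle between binder_a's own z axis and vertical below 0.06 rad and angle between the x axis of binder_a and the x axis of rack, either way round below 0.12 rad and linear speed of binder_a below 0.01 m/s) or (y of binder_b in the frame of rack between 0.012 and 0.044 m and x of binder_b in the frame of rack between -0.009 and 0.006 m and z of binder_b in the frame of rack between 0.006 and 0.018 m and angle between binder_b's own z axis and vertical below 0.06 rad and angle between the x axis of binder_b and the x axis of rack, either way round below 0.12 rad and linear speed of binder_b below 0.01 m/s) or (y of binder_c in the frame of rack between 0.012 and 0.044 m and x of binder_c in the frame of rack between -0.009 and 0.006 m and z of binder_c in the frame of rack between 0.006 and 0.018 m and angle between binder_c's own z axis and vertical below 0.06 rad and angle between the x axis of binder_c and the x axis of rack, either way round below 0.12 rad and linear speed of binder_c below 0.01 m/s) or (y of binder_d in the frame of rack between 0.012 and 0.044 m and x of binder_d in the frame of rack between -0.009 and 0.006 m and z of binder_d in the frame of rack between 0.006 and 0.018 m and angle between binder_d's own z axis and vertical below 0.06 rad and angle between the x axis of binder_d and the x axis of rack, either way round below 0.12 rad and linear speed of binder_d below 0.01 m/s))), for 0.2 s.
At the end, for the whole second after the job is handed in: The binder of the third gap stands upright and at rest between the dividers of that gap, within 7 mm of touching the rack's back; the other binders have moved less than 12 mm, the things on the desk less than 15 mm (((y of binder_a in the frame of rack between 0.012 and 0.044 m and x of binder_a in the frame of rack between -0.009 and 0.006 m and z of binder_a in the frame of rack between 0.006 and 0.018 m and angle between binder_a's own z axis and vertical below 0.06 rad and angle between the x axis of binder_a and the x axis of rack, either way round below 0.12 rad and linear speed of binder_a below 0.01 m/s) or (y of binder_b in the frame of rack between 0.012 and 0.044 m and x of binder_b in the frame of rack between -0.009 and 0.006 m and z of binder_b in the frame of rack between 0.006 and 0.018 m and angle between binder_b's own z axis and vertical below 0.06 rad and angle between the x axis of binder_b and the x axis of rack, either way round below 0.12 rad and linear speed of binder_b below 0.01 m/s) or (y of binder_c in the frame of rack between 0.012 and 0.044 m and x of binder_c in the frame of rack between -0.009 and 0.006 m and z of binder_c in the frame of rack between 0.006 and 0.018 m and angle between binder_c's own z axis and vertical below 0.06 rad and angle between the x axis of binder_c and the x axis of rack, either way round below 0.12 rad and linear speed of binder_c below 0.01 m/s) or (y of binder_d in the frame of rack between 0.012 and 0.044 m and x of binder_d in the frame of rack between -0.009 and 0.006 m and z of binder_d in the frame of rack between 0.006 and 0.018 m and angle between binder_d's own z axis and vertical below 0.06 rad and angle between the x axis of binder_d and the x axis of rack, either way round below 0.12 rad and linear speed of binder_d below 0.01 m/s)) and not (z of any of binder_a, binder_b, binder_c, binder_d in the frame of rack above 0.024 m or angle between any of binder_a, binder_b, binder_c, binder_d's own z axis and vertical above 0.2 rad) and not (distance of any of stamp, punch, tape from where it was at the start of the episode above 0.015 m) and (distance of binder_a from where it was at the start of the episode below 0.012 m or y of binder_a in the frame of rack between 0.012 and 0.044 m) and (distance of binder_b from where it was at the start of the episode below 0.012 m or y of binder_b in the frame of rack between 0.012 and 0.044 m) and (distance of binder_c from where it was at the start of the episode below 0.012 m or y of binder_c in the frame of rack between 0.012 and 0.044 m) and (distance of binder_d from where it was at the start of the episode below 0.012 m or y of binder_d in the frame of rack between 0.012 and 0.044 m)).
It fails at once if A binder of another gap is shifted by more than 12 mm ((distance of binder_a from where it was at the start of the episode above 0.012 m and (y of binder_a in the frame of rack below 0.012 m or y of binder_a in the frame of rack above 0.044 m)) or (distance of binder_b from where it was at the start of the episode above 0.012 m and (y of binder_b in the frame of rack below 0.012 m or y of binder_b in the frame of rack above 0.044 m)) or (distance of binder_c from where it was at the start of the episode above 0.012 m and (y of binder_c in the frame of rack below 0.012 m or y of binder_c in the frame of rack above 0.044 m)) or (distance of binder_d from where it was at the start of the episode above 0.012 m and (y of binder_d in the frame of rack below 0.012 m or y of binder_d in the frame of rack above 0.044 m))).
It fails at once if A binder is lifted by more than 12 mm or tipped by more than 0.2 rad (z of any of binder_a, binder_b, binder_c, binder_d in the frame of rack above 0.024 m or angle between any of binder_a, binder_b, binder_c, binder_d's own z axis and vertical above 0.2 rad).
It fails at once if The stamp, the punch or the tape is shifted by more than 15 mm (distance of any of stamp, punch, tape from where it was at the start of the episode above 0.015 m).
It fails at once if The stamp, the punch or the tape is lifted (height (world z) of any of stamp, punch, tape above 0.012 m).
It also fails if it takes over 48 s, if anything falls off the work surface, if the arm or the gripper's body presses on something with over 40 N, if the wrist force passes 120 N, or if a joint passes its speed limit or range.

## Working session

There is one attempt and no reset: what is moved stays moved. The work goes in short steps, Python scripts to look and compute and a tool call to move; the robot and the scene stay as the last step left them, time stands still between calls to the robot, and variables do not carry over. Pictures are saved under pics/ and viewed, and the job is handed in when it is done.

Besides the shell and the picture viewer there is one more tool, called after "Request:" in YAML: its name, and indented under it one key for each argument. jog_arm: Moves the arm, as the interface text tells. Its arguments: {"type":"object","properties":{"translation":{"type":"array","items":{"type":"array","items":{"type":"number"}}},"yaw":{"type":"array","items":{"type":"number"}},"grip":{"type":"array","items":{"type":"number"}},"newtons":{"type":"number"}},"required":["translation","yaw","grip"]}

```bash
ls; mkdir -p pics; python3 - <<'E'
from bench import manip
import cv2
s=manip.state();print(s)
for n in ("scene","top","wrist"):
    p=manip.camera(n);cv2.imwrite(f"pics/{n}0.png",p["color"][:,:,::-1]);print(n,p["K"],p["R"],p["t"],p["shot"])
    for th in ("rail","rack","binder_a"):
        if n=="wrist":continue
        for r in manip.silhouettes(th,p)[:8]:print(th,round(r["score"],2),r["rect"])
E
```

```text
pics
{'time': 0.0, 'q': array([ 1.03992043,  0.47786202,  0.02233401,  1.55644302, -0.01149659,
        1.10930435, -0.08310802]), 'dq': array([-0.00061006,  0.00104025,  0.00033871,  0.00174334, -0.00199307,
        0.00043271, -0.00072108]), 'joint_torque': array([-1.01069229e-03, -5.96452689e+01,  1.60771497e+00, -2.81202900e+01,
        1.24225742e-02,  9.35273187e-03,  2.45458416e-06]), 'tool_pos': array([ 0.27668385, -0.61501533,  0.21988767]), 'orientation': array([ 0.59410161, -0.59346344,  0.38454209, -0.38336901]), 'wrist_force': array([ 0.31086908, -0.83129803, -0.14356272]), 'ft_torque': array([ 0.00459121, -0.00890031, -0.01722497]), 'grip_width': 0.08534880033661864}
scene [[535.22885135   0.         281.54490686]
 [  0.         535.22885135 207.0738592 ]
 [  0.           0.           1.        ]] [[ 0.9988264  -0.04686965 -0.01220867]
 [-0.04469254 -0.79477132 -0.6052612 ]
 [ 0.01866527  0.6050965  -0.79593331]] [-0.55828233  0.06825041  1.40337757] 1
rail 0.96 [303.2, 171.2, 31.7, 123.9]
rack 0.97 [253.6, 167.4, 125.2, 169.0]
rack 0.38 [297.7, 175.5, 66.9, 39.5]
binde
[... 438 characters left out ...]
0.05833656]
 [ 0.05829729  0.00236442 -0.99829647]] [-0.06633763  0.55032082  1.41541143] 2
rail 0.92 [241.3, 153.5, 125.6, 41.8]
rack 0.58 [238.7, 120.1, 133.0, 112.9]
binder_a 0.89 [243.7, 134.7, 26.7, 56.7]
binder_a 0.84 [253.0, 259.1, 51.8, 40.4]
binder_a 0.74 [374.7, 138.9, 68.7, 35.1]
binder_a 0.58 [316.0, 165.8, 26.1, 59.7]
binder_a 0.55 [277.7, 156.1, 27.4, 60.0]
wrist [[325.1922621    0.         271.09114117]
 [  0.         325.1922621  206.27871627]
 [  0.           0.           1.        ]] [[ 4.10204792e-01 -9.11993202e-01 -6.53505693e-04]
 [-8.68846100e-01 -3.91015285e-01  3.03666761e-01]
 [-2.77197553e-01 -1.23997765e-01 -9.52778081e-01]] [-0.6726705  -0.03967192  0.37972432] 3
```

View images.

View pics/scene0.png

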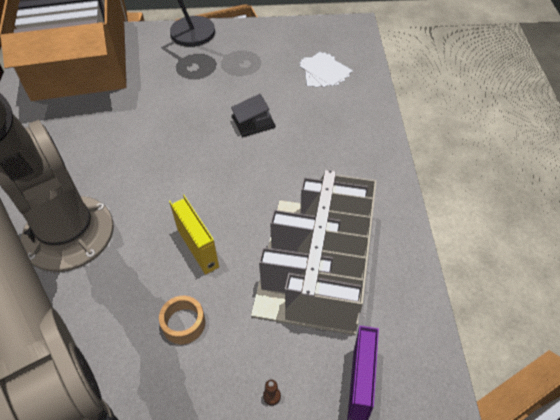

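View pics/top0.png

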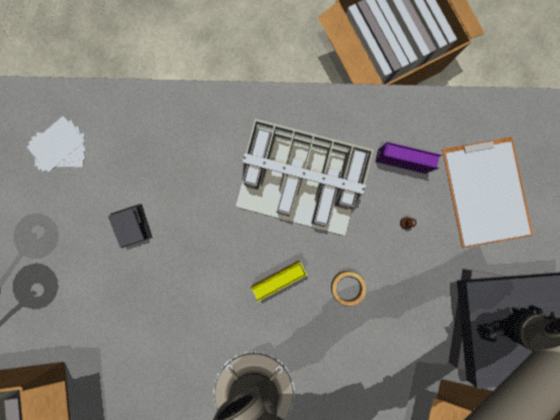

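View pics/wrist0.png

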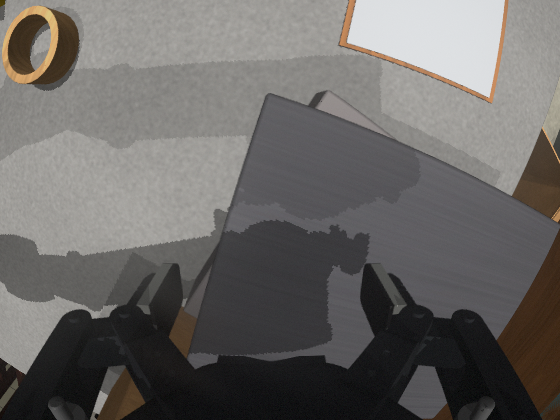

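```bash
cat > h.py <<'E'
import numpy as np,cv2
from scipy.optimize import minimize
def proj(p,X):
    c=np.asarray(X,float).reshape(-1,3)@p["R"].T+p["t"]
    return np.c_[c[:,0]/c[:,2]*p["K"][0,0]+p["K"][0,2],c[:,1]/c[:,2]*p["K"][1,1]+p["K"][1,2]]
def RT(v,L):
    x,y,a=v;L=np.asarray(L,float).reshape(-1,3)
    return np.c_[x+np.cos(a)*L[:,0]-np.sin(a)*L[:,1],y+np.sin(a)*L[:,0]+np.cos(a)*L[:,1],L[:,2]]
def box(x0,x1,y0,y1,z0,z1):return np.array([[x,y,z] for x in(x0,x1) for y in(y0,y1) for z in(z0,z1)])
def fit(obs,L,v0):
    S=4
    masks=[cv2.resize(m.astype(np.float32),None,fx=S,fy=S,interpolation=cv2.INTER_LINEAR)>0.5 for p,m in obs]
    def f(v):
        c=0
        for (p,_),m in zip(obs,masks):
            h=cv2.convexHull(((proj(p,RT(v,L))+0.5)*S-0.5).astype(np.float32))
            im=np.zeros(m.shape,np.uint8);cv2.fillConvexPoly(im,np.round(h*16).astype(np.int32),1,shift=4)
            im=im>0;c+=1-(im&m).sum()/(im|m).sum()
        return c
    sx=np.array([v0]+[np.array(v0)+d for d in np.diag([.02,.02,.08])])
    r=minimize(f,v0,method="Nelder-Mead",options=dict(initial_simplex=sx,xatol=1e-5,fatol=1e-5,maxiter=400))
    return r.x,r.fun
E
python3 - <<'E'
from h import *
from bench import manip
P=[manip.camera(n) for n in("scene","top")]
obs=[(p,manip.silhouettes("rail",p)[0]["pixels"]) for p in P]
L=box(-.045,-.019,-.1725,.1725,.15,.16)
for o in (obs,obs[:1],obs[1:]):print(fit(o,L,[.66,-.07,-.2]))
v=fit(obs,L,[.66,-.07,-.2])[0]
np.save("rack.npy",v)
for p,n,c in zip(P,("scene","top"),((230,140,170,220),(220,100,170,150))):
    S=4 if n=="top" else 3
    x,y,w,h=c
    im=cv2.resize(p["color"][y:y+h,x:x+w,::-1].copy(),None,fx=S,fy=S,interpolation=cv2.INTER_CUBIC)
    D=[[ -.032,k*.056,.16] for k in np.arange(-3,4)];G=[[-.032,.140-.056*k,.16] for k in range(6)]
    E=[[-.162,-.168,.012],[-.162,.168,.012],[.082,.168,.012],[.078,.168,.15],[.078,-.168,.15]]
    for q,col in((D,(0,0,255)),(G,(0,200,0)),(L,(255,0,0)),(E,(255,0,255))):
        for u in (proj(p,RT(v,q))-[x,y]+.5)*S:cv2.circle(im,tuple(int(a) for a in u),3,col,1)
    cv2.imwrite(f"pics/fit_{n}.png",im[:600,:800])
E
```

```text
(array([ 0.67202361, -0.13587083, -0.23757825]), np.float64(0.1610372196046188))
(array([ 0.67257856, -0.13528628, -0.23720203]), np.float64(0.06933365562807192))
(array([ 0.67077886, -0.13818822, -0.23926347]), np.float64(0.07675937122128174))
```

View pics/fit_top.png

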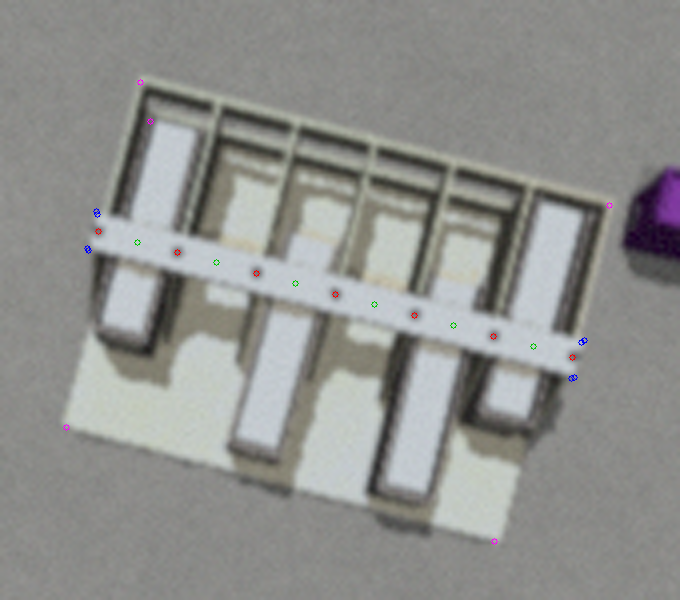

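View pics/fit_scene.png

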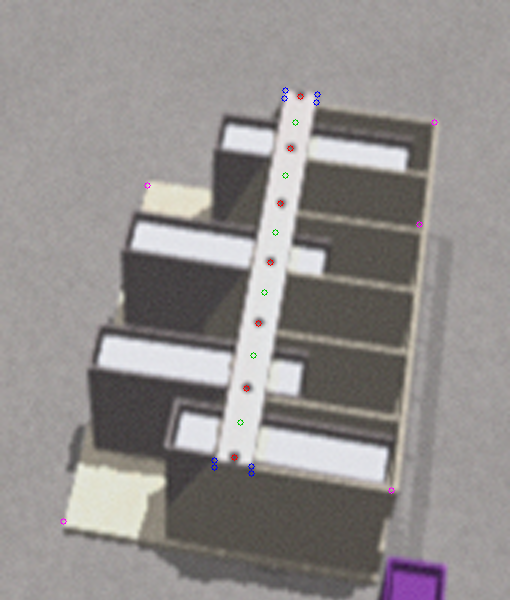

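```bash
cat >> h.py <<'E'
def axes(q):
    w,x,y,z=q
    from scipy.spatial.transform import Rotation as R
    return R.from_quat([x,y,z,w]).as_matrix()
def rep(goal,yawgoal=None):
    from bench import manip
    s=manip.state();A=axes(s["orientation"]);v=np.load("rack.npy");a=v[2]
    print("t",round(s["time"],2),"tcp",s["tool_pos"].round(4),"F",s["wrist_force"].round(2),"w",round(s["grip_width"],4),"q",s["q"].round(2))
    d=s["tool_pos"][:2]-v[:2];c,n=np.cos(a),np.sin(a)
    print("tcp rack",np.round([c*d[0]+n*d[1],-n*d[0]+c*d[1],s["tool_pos"][2]],4),"F rack",np.round([c*s["wrist_force"][0]+n*s["wrist_force"][1],-n*s["wrist_force"][0]+c*s["wrist_force"][1]],2))
    xa=np.arctan2(A[1,0],A[0,0]);print("tool x angle",xa.round(4),"rack y angle",(a+np.pi/2).round(4),"ydir",A[:,1].round(3))
    err=(a+np.pi/2-xa+np.pi/2)%np.pi-np.pi/2
    print("needed world turn",err.round(4),"=> yaw about tool y",(err*np.sign(A[2,1])).round(4))
    if goal is not None:
        g=RT(v,goal)[0];print("goal",g.round(4),"tool mm",((g-s["tool_pos"])@A*1000).round(1))
def ray(p,uv,z):
    K=p["K"];r=p["R"].T@np.array([(uv[0]-K[0,2])/K[0,0],(uv[1]-K[1,2])/K[1,1],1]);o=-p["R"].T@p["t"]
    return o+r*(z-o[2])/r[2]
E
python3 - <<'E'
from h import *
from bench import manip
rep([-.032,.14,.215])
v=np.load("rack.npy")
p=manip.camera("top");q=manip.camera("scene")
def rk(X):
    d=X[:2]-v[:2];c,n=np.cos(v[2]),np.sin(v[2]);return np.round([c*d[0]+n*d[1],-n*d[0]+c*d[1]],4)
# spine top edges, crop coords/4+offset
for n,uv in (("g1",(128,338)),("g3",(256,452)),("g5",(402,495)),("g6",(507,418))):
    print(n,rk(ray(p,(220+uv[0]/4,100+uv[1]/4),.137)))
# yellow corners in top, at height .125 and .04
for uv in ((252,286),(300,262),(306,277),(258,300)):
    print("yel",[ray(p,uv,z).round(3) for z in(.125,.04)])
for uv in ((172,201),(187,197),(215,245)):print("yel scene",[ray(q,uv,z).round(3) for z in(.125,.04)])
import cv2
cv2.imwrite("pics/yel.png",cv2.resize(q["color"][170:300,150:300,::-1],None,fx=4,fy=4))
E
```

```text
t 0.65 tcp [ 0.277  -0.6156  0.2209] F [-0.33 -0.73  0.23] w 0.0853 q [ 1.04  0.48  0.02  1.56 -0.01  1.11 -0.08]
tcp rack [-0.2711 -0.5592  0.2209] F rack [-0.15 -0.79]
tool x angle -1.148 rack y angle 1.3332 ydir [ 0. -0. -1.]
needed world turn -0.6603 => yaw about tool y 0.6603
goal [0.6739 0.0077 0.215 ] tool mm [-405.6    5.9  617.7]
g1 [-0.0964  0.1293]
g3 [-0.1502  0.0228]
g5 [-0.1529 -0.0826]
g6 [-0.0824 -0.1395]
yel [array([0.327, 0.006, 0.125]), array([0.318, 0.01 , 0.04 ])]
yel [array([ 0.397, -0.126,  0.125]), array([ 0.392, -0.131,  0.04 ])]
yel [array([ 0.355, -0.144,  0.125]), array([ 0.348, -0.149,  0.04 ])]
yel [array([ 0.289, -0.012,  0.125]), array([ 0.278, -0.009,  0.04 ])]
yel scene [array([ 0.293, -0.007,  0.125]), array([0.273, 0.06 , 0.04 ])]
yel scene [array([0.329, 0.003, 0.125]), array([0.312, 0.072, 0.04 ])]
yel scene [array([ 0.401, -0.141,  0.125]), array([ 0.39 , -0.085,  0.04 ])]
```

View pics/yel.png

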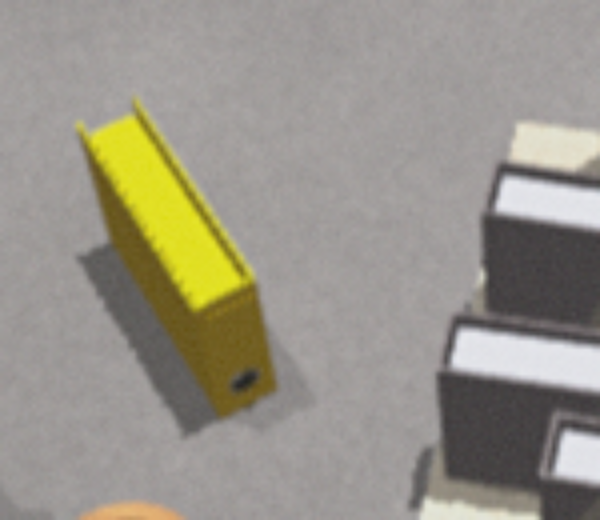

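Request:
jog_arm:
  translation:
    - [0,-10,0]
    - [0,-10,0]
    - [0,-10,0]
    - [0,-10,0]
  yaw: [0.165,0.165,0.165,0.165]
  grip: [1,1,1,1]
  newtons: 30

```text
time: 1.25
tool_pos: [0.277, -0.6155, 0.2613]
orientation: [-0.436, 0.436, -0.557, 0.557]
wrist_force: [0.8, 0.3, -0.3]
grip_width: 0.012
```

```bash
python3 -c "
from h import *
rep([-.032,.14,.235])"
```

```text
t 1.25 tcp [ 0.277  -0.6155  0.2613] F [ 0.75  0.28 -0.32] w 0.012 q [ 0.94  0.45  0.17  1.52 -0.08  1.18 -0.69]
tcp rack [-0.2711 -0.5592  0.2613] F rack [0.66 0.45]
tool x angle -1.8134 rack y angle 1.3332 ydir [ 0. -0. -1.]
needed world turn 0.0051 => yaw about tool y -0.0051
goal [0.6739 0.0077 0.235 ] tool mm [-700.4   26.3  235.5]
```

Request:
jog_arm:
  translation:
    - [-25,0,8]
    - [-40,0,14]
    - [-40,0,14]
    - [-40,0,14]
    - [-40,0,14]
    - [-40,0,14]
    - [-40,0,14]
    - [-40,0,14]
    - [-40,0,14]
    - [-40,0,14]
    - [-40,0,14]
    - [-40,0,13]
    - [-40,0,13]
    - [-40,0,13]
    - [-40,0,13]
    - [-40,0,13]
    - [-40,0,13]
    - [-35,0,10]
    - [0,0,0]
    - [0,0,0]
  yaw: [0,0,0,0,0,0,0,0,0,0,0,0,0,0,0,0,0,0,0,0]
  grip: [1,1,1,1,1,1,1,1,1,1,1,1,1,1,1,1,1,1,1,1]

```text
time: 3.75
tool_pos: [0.6706, 0.0085, 0.2607]
orientation: [-0.437, 0.437, -0.556, 0.556]
wrist_force: [-1.2, -1.9, -0.4]
grip_width: -0.0002
```

```bash
python3 - <<'E'
from h import *
from bench import manip
rep([-.032,.14,.195])
for n in("top","wrist"):
    p=manip.camera(n);cv2.imwrite(f"pics/{n}1.png",p["color"][:,:,::-1])
E
```

```text
t 3.75 tcp [0.6706 0.0085 0.2607] F [-1.23 -1.86 -0.38] w -0.0002 q [-0.02  0.44 -0.12  1.51  0.06  1.19 -1.96]
tcp rack [-0.0353  0.14    0.2607] F rack [-0.76 -2.1 ]
tool x angle -1.8085 rack y angle 1.3332 ydir [-0.    -0.001 -1.   ]
needed world turn 0.0002 => yaw about tool y -0.0002
goal [0.6739 0.0077 0.195 ] tool mm [-0.1 65.7  3.3]
```

View pics/wrist1.png

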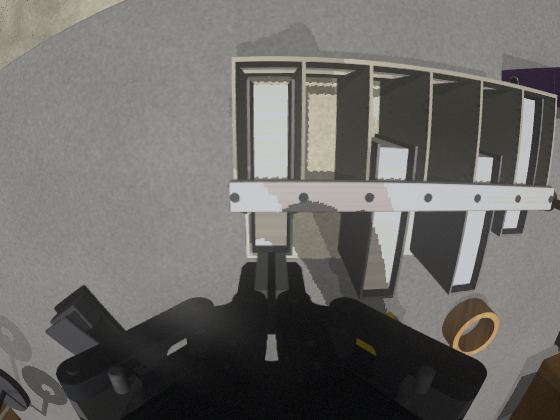

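Request:
jog_arm:
  translation:
    - [0,20,3]
    - [0,20,0]
    - [0,20,0]
    - [0,8,0]
    - [0,0,0]
    - [0,2,0]
    - [0,2,0]
    - [0,2,0]
    - [0,0,0]
  yaw: [0,0,0,0,0,0,0,0,0]
  grip: [1,1,1,1,1,1,1,1,1]

```text
time: 4.97
tool_pos: [0.6737, 0.0087, 0.1869]
orientation: [0.437, -0.437, 0.556, -0.556]
wrist_force: [-0.6, 0.1, 0.3]
grip_width: 0.0001
```

```bash
python3 - <<'E'
from h import *
rep([-.032,.14,.185])
E
```

```text
t 4.97 tcp [0.6737 0.0087 0.1869] F [-0.64  0.15  0.26] w 0.0001 q [-0.02  0.51 -0.12  1.58  0.07  1.05 -1.97]
tcp rack [-0.0324  0.1409  0.1869] F rack [-0.66 -0.01]
tool x angle -1.808 rack y angle 1.3332 ydir [-0. -0. -1.]
needed world turn -0.0004 => yaw about tool y 0.0004
goal [0.6739 0.0077 0.185 ] tool mm [0.9 1.9 0.4]
```

Request:
jog_arm:
  translation:
    - [0,1,0]
    - [0,1,0]
    - [0,1,0]
    - [0,0,0]
  yaw: [0,0,0,0]
  grip: [1,1,1,1]

```text
time: 5.48
tool_pos: [0.6737, 0.0087, 0.1838]
orientation: [0.437, -0.437, 0.556, -0.556]
wrist_force: [-0.1, -0.2, 0.0]
grip_width: 0.0002
```

Request:
jog_arm:
  translation:
    - [0,1,0]
    - [0,1,0]
    - [0,0,0]
  yaw: [0,0,0]
  grip: [1,1,1]

```text
time: 5.85
tool_pos: [0.6737, 0.0086, 0.1818]
orientation: [0.437, -0.437, 0.556, -0.556]
wrist_force: [0.1, -0.2, -0.1]
grip_width: -0.0
```

Request:
jog_arm:
  translation:
    - [0,1,0]
    - [0,0,0]
  yaw: [0,0]
  grip: [1,1]

```text
time: 6.1
tool_pos: [0.6737, 0.0086, 0.1808]
orientation: [0.437, -0.437, 0.556, -0.556]
wrist_force: [0.2, -0.2, 0.1]
grip_width: 0.0001
```

```bash
python3 - <<'E'
from h import *
from bench import manip
rep(None)
p=manip.camera("wrist");cv2.imwrite("pics/w2.png",p["color"][:,:,::-1])
p=manip.camera("scene");cv2.imwrite("pics/s2.png",cv2.resize(p["color"][100:300,200:400,::-1],None,fx=3,fy=3))
E
```

```text
t 6.1 tcp [0.6737 0.0086 0.1808] F [ 0.18 -0.18  0.07] w 0.0001 q [-0.02  0.51 -0.12  1.59  0.07  1.04 -1.97]
tcp rack [-0.0324  0.1409  0.1808] F rack [ 0.22 -0.13]
tool x angle -1.808 rack y angle 1.3332 ydir [-0. -0. -1.]
needed world turn -0.0004 => yaw about tool y 0.0004
```

View pics/w2.png

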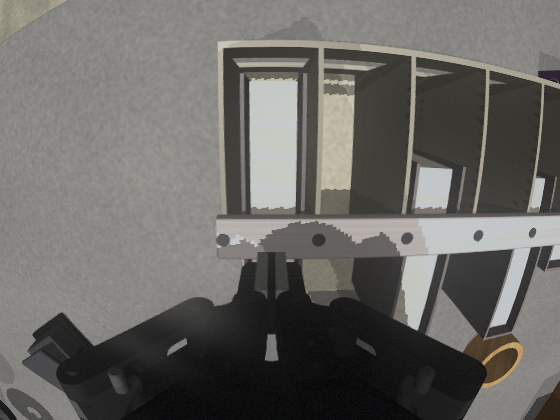

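View pics/s2.png

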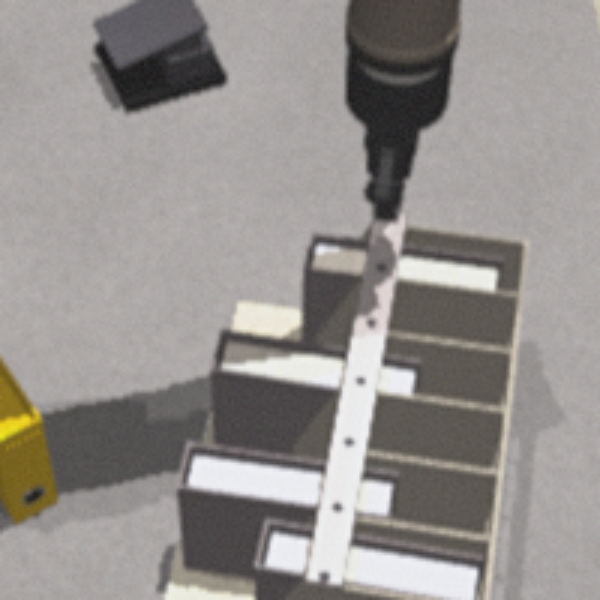

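```bash
python3 - <<'E'
from h import *
from bench import manip
p=manip.camera("wrist");s=manip.state();v=np.load("rack.npy")
def fe(X):
    c=p["R"]@X+p["t"];th=np.arctan2(np.hypot(c[0],c[1]),c[2]);ph=np.arctan2(c[1],c[0]);f=p["K"][0,0]
    return (f*th*np.cos(ph)+p["K"][0,2]).round(1),(f*th*np.sin(ph)+p["K"][1,2]).round(1)
A=axes(s["orientation"])
print("cam",-p["R"].T@p["t"])
for d in(.0,.006,.015,.025):print(d,fe(s["tool_pos"]+A[:,1]*d), fe(s["tool_pos"]+A[:,1]*d+A[:,2]*.011),fe(s["tool_pos"]+A[:,1]*d-A[:,2]*.011))
for x in(-.045,-.032,-.019):print(x,fe(RT(v,[x,.14,.16])[0]))
for k in range(4):print("screw",fe(RT(v,[-.032,.168-.056*k,.16])[0]))
E
python3 -c "
import cv2;im=cv2.imread('pics/w2.png');cv2.imwrite('pics/w2c.png',cv2.resize(im[190:340,200:360],None,fx=4,fy=4,interpolation=2))"
```

```text
cam [ 0.74822061 -0.00786648  0.33354088]
0.0 (np.float64(273.9), np.float64(256.5)) (np.float64(274.0), np.float64(237.2)) (np.float64(273.9), np.float64(274.7))
0.006 (np.float64(273.9), np.float64(251.5)) (np.float64(273.9), np.float64(232.7)) (np.float64(273.8), np.float64(269.4))
0.015 (np.float64(273.7), np.float64(244.7)) (np.float64(273.8), np.float64(226.5)) (np.float64(273.7), np.float64(261.9))
0.025 (np.float64(273.6), np.float64(237.7)) (np.float64(273.7), np.float64(220.3)) (np.float64(273.6), np.float64(254.3))
-0.045 (np.float64(275.1), np.float64(259.9))
-0.032 (np.float64(275.2), np.float64(240.0))
-0.019 (np.float64(275.3), np.float64(219.0))
screw (np.float64(227.3), np.float64(239.8))
screw (np.float64(322.9), np.float64(239.7))
screw (np.float64(410.5), np.float64(238.0))
screw (np.float64(481.0), np.float64(235.3))
```

View pics/w2c.png

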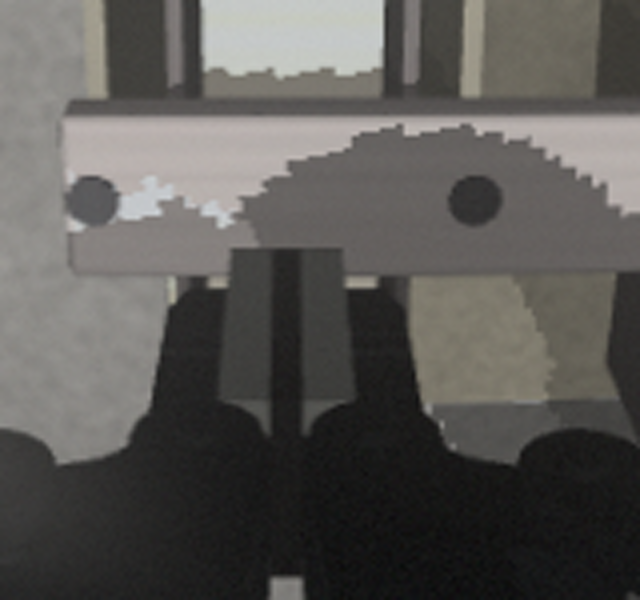

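Request:
jog_arm:
  translation:
    - [0,1,0]
    - [0,1,0]
    - [0,0,0]
  yaw: [0,0,0]
  grip: [1,1,1]

```text
time: 6.62
tool_pos: [0.6737, 0.0086, 0.1787]
orientation: [0.437, -0.437, 0.556, -0.556]
wrist_force: [-0.8, -0.4, -0.3]
grip_width: -0.0001
```

Request:
jog_arm:
  translation:
    - [0,1,0]
    - [0,1,0]
    - [0,0,0]
  yaw: [0,0,0]
  grip: [1,1,1]

```text
time: 7.0
tool_pos: [0.6737, 0.0086, 0.1768]
orientation: [0.437, -0.437, 0.556, -0.556]
wrist_force: [0.6, 0.5, -0.5]
grip_width: 0.0001
```

Request:
jog_arm:
  translation:
    - [0,1,0]
    - [0,1,0]
    - [0,0,0]
  yaw: [0,0,0]
  grip: [1,1,1]

```text
time: 7.38
tool_pos: [0.6737, 0.0086, 0.1748]
orientation: [0.437, -0.437, 0.556, -0.556]
wrist_force: [0.6, 0.1, 0.7]
grip_width: -0.0002
```

Request:
jog_arm:
  translation:
    - [0,1,0]
    - [0,1,0]
    - [0,0,0]
  yaw: [0,0,0]
  grip: [1,1,1]

```text
time: 7.75
tool_pos: [0.6737, 0.0086, 0.1728]
orientation: [0.437, -0.437, 0.556, -0.556]
wrist_force: [-0.2, -0.3, 0.8]
grip_width: 0.0001
```

```bash
python3 - <<'E'
from h import *
from bench import manip
rep(None)
p=manip.camera("wrist");im=p["color"][:,:,::-1]
cv2.imwrite("pics/w3.png",cv2.resize(im[190:340,180:380],None,fx=4,fy=4,interpolation=2))
p=manip.camera("scene");cv2.imwrite("pics/s3.png",cv2.resize(p["color"][130:230,270:370,::-1],None,fx=6,fy=6,interpolation=2))
E
```

```text
t 7.75 tcp [0.6737 0.0086 0.1728] F [-0.19 -0.28  0.81] w 0.0001 q [-0.02  0.52 -0.12  1.6   0.07  1.03 -1.97]
tcp rack [-0.0324  0.1408  0.1728] F rack [-0.12 -0.32]
tool x angle -1.808 rack y angle 1.3332 ydir [-0. -0. -1.]
needed world turn -0.0003 => yaw about tool y 0.0003
```

View pics/w3.png

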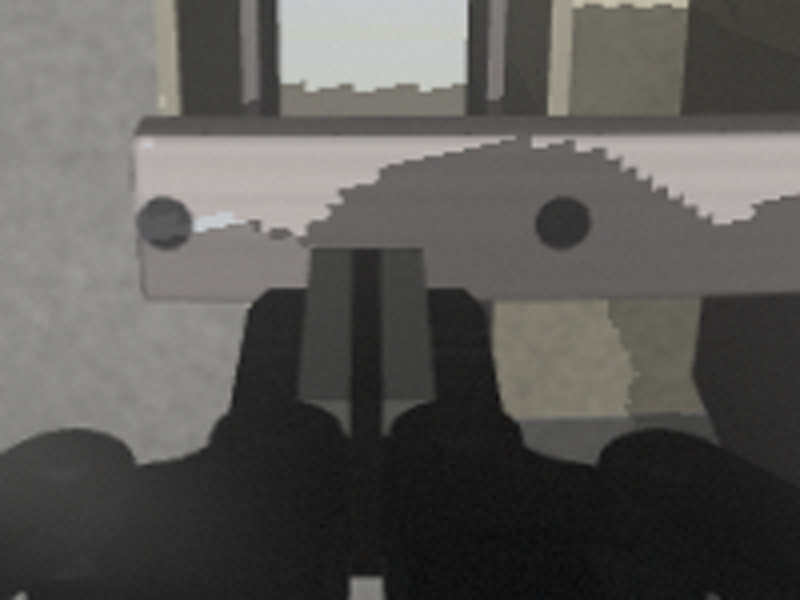

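View pics/s3.png

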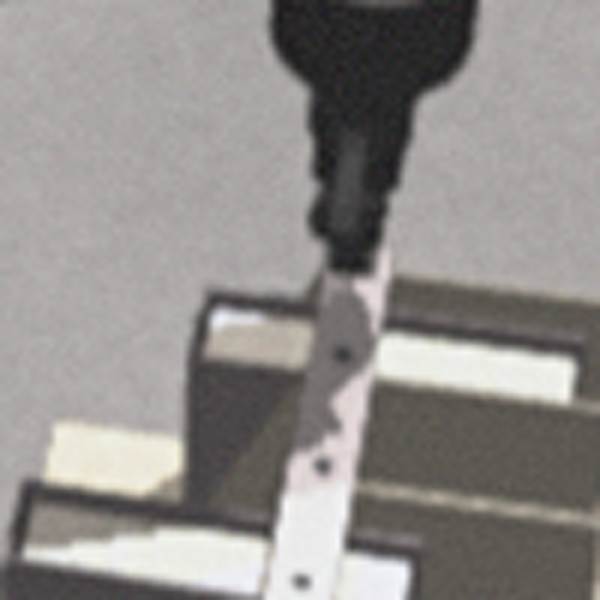

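```bash
python3 - <<'E'
from h import *
from bench import manip
p=manip.camera("scene");s=manip.state();print(s["tool_pos"])
for z in(.14,.15,.16,.17,.18,.19):print(z,proj(p,[s["tool_pos"][0],s["tool_pos"][1],z]).round(1),proj(p,[s["tool_pos"][0]-.002,s["tool_pos"][1]-.014,z]).round(1))
E
```

```text
[0.67379093 0.0086443  0.1729146 ]
0.14 [[327.6 185.2]] [[327.3 189.7]]
0.15 [[327.8 182.6]] [[327.5 187.1]]
0.16 [[328.  179.9]] [[327.8 184.4]]
0.17 [[328.3 177.3]] [[328.  181.8]]
0.18 [[328.5 174.5]] [[328.3 179.1]]
0.19 [[328.7 171.8]] [[328.5 176.3]]
```

Request:
jog_arm:
  translation:
    - [0,1,0]
    - [0,1,0]
    - [0,1,0]
    - [0,0,0]
  yaw: [0,0,0,0]
  grip: [1,1,1,1]

```text
time: 8.4
tool_pos: [0.6737, 0.0087, 0.1697]
orientation: [0.437, -0.437, 0.556, -0.556]
wrist_force: [0.4, -0.4, 0.6]
grip_width: 0.0001
```

Request:
jog_arm:
  translation:
    - [0,1,0]
    - [0,1,0]
    - [0,1,0]
    - [0,0,0]
  yaw: [0,0,0,0]
  grip: [1,1,1,1]

```text
time: 8.9
tool_pos: [0.6737, 0.0087, 0.1668]
orientation: [0.437, -0.437, 0.556, -0.556]
wrist_force: [0.5, 0.6, 1.0]
grip_width: -0.0002
```

Request:
jog_arm:
  translation:
    - [0,1,0]
    - [0,1,0]
    - [0,1,0]
    - [0,0,0]
  yaw: [0,0,0,0]
  grip: [1,1,1,1]

```text
time: 9.4
tool_pos: [0.6737, 0.0087, 0.1638]
orientation: [0.437, -0.437, 0.556, -0.556]
wrist_force: [-0.7, -0.1, 0.5]
grip_width: 0.0002
```

```bash
python3 - <<'E'
from h import *
from bench import manip
rep(None)
p=manip.camera("wrist");im=p["color"][:,:,::-1]
cv2.imwrite("pics/w4.png",cv2.resize(im[190:340,180:380],None,fx=4,fy=4,interpolation=2))
p=manip.camera("scene");cv2.imwrite("pics/s4.png",cv2.resize(p["color"][130:230,270:370,::-1],None,fx=6,fy=6,interpolation=2))
E
```

```text
t 9.4 tcp [0.6737 0.0087 0.1638] F [-0.71 -0.07  0.49] w 0.0002 q [-0.02  0.53 -0.12  1.6   0.07  1.01 -1.97]
tcp rack [-0.0324  0.1409  0.1638] F rack [-0.67 -0.23]
tool x angle -1.808 rack y angle 1.3332 ydir [-0. -0. -1.]
needed world turn -0.0004 => yaw about tool y 0.0004
```

View pics/w4.png

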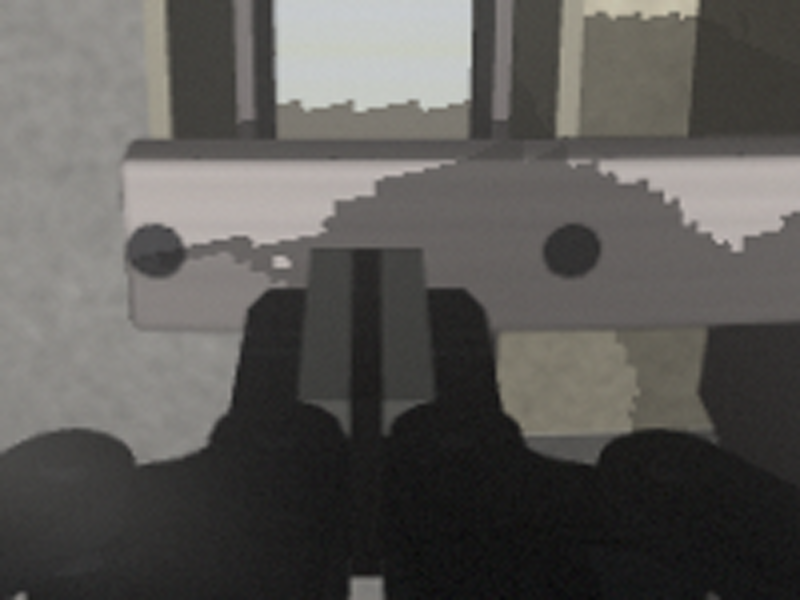

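View pics/s4.png

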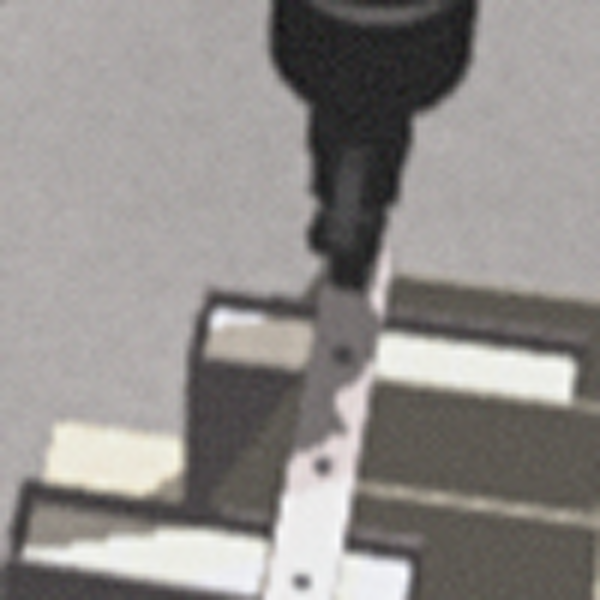

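Request:
jog_arm:
  translation:
    - [0,1,0]
    - [0,1,0]
    - [0,1,0]
    - [0,1,0]
    - [0,0,0]
  yaw: [0,0,0,0,0]
  grip: [1,1,1,1,1]

```text
time: 10.12
tool_pos: [0.6737, 0.0086, 0.1598]
orientation: [0.437, -0.437, 0.556, -0.556]
wrist_force: [-0.2, 0.6, 0.1]
grip_width: -0.0002
```

Request:
jog_arm:
  translation:
    - [0,1,0]
    - [0,1,0]
    - [0,1,0]
    - [0,0,0]
  yaw: [0,0,0,0]
  grip: [1,1,1,1]

```text
time: 10.62
tool_pos: [0.6737, 0.0087, 0.1568]
orientation: [0.437, -0.437, 0.556, -0.556]
wrist_force: [0.6, 1.2, 0.8]
grip_width: 0.0001
```

Request:
jog_arm:
  translation:
    - [0,1,0]
    - [0,1,0]
    - [0,1,0]
    - [0,0,0]
  yaw: [0,0,0,0]
  grip: [1,1,1,1]

```text
time: 11.12
tool_pos: [0.6737, 0.0087, 0.1538]
orientation: [0.437, -0.437, 0.556, -0.556]
wrist_force: [0.8, -0.7, -0.3]
grip_width: 0.0002
```

```bash
python3 - <<'E'
from h import *
from bench import manip
rep(None)
p=manip.camera("wrist");im=p["color"][:,:,::-1]
cv2.imwrite("pics/w5.png",im)
p=manip.camera("scene");cv2.imwrite("pics/s5.png",cv2.resize(p["color"][130:230,270:370,::-1],None,fx=6,fy=6,interpolation=2))
E
```

```text
t 11.12 tcp [0.6737 0.0087 0.1538] F [ 0.78 -0.74 -0.35] w 0.0002 q [-0.02  0.54 -0.12  1.61  0.07  0.99 -1.97]
tcp rack [-0.0324  0.1409  0.1538] F rack [ 0.93 -0.54]
tool x angle -1.808 rack y angle 1.3332 ydir [-0. -0. -1.]
needed world turn -0.0004 => yaw about tool y 0.0004
```

View pics/w5.png

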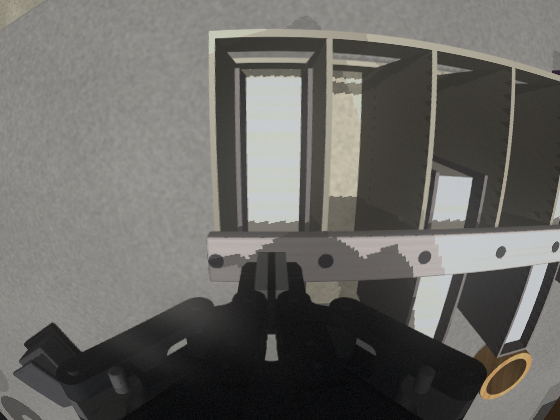

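View pics/s5.png

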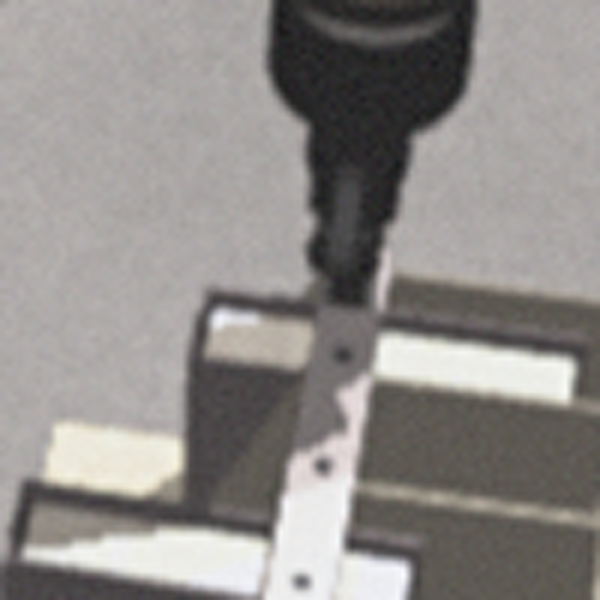

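Request:
jog_arm:
  translation:
    - [0,1,0]
    - [0,1,0]
    - [0,1,0]
    - [0,0,0]
  yaw: [0,0,0,0]
  grip: [1,1,1,1]

```text
time: 11.72
tool_pos: [0.6737, 0.0087, 0.1508]
orientation: [0.437, -0.437, 0.556, -0.556]
wrist_force: [0.1, 0.3, -0.3]
grip_width: -0.0
```

Request:
jog_arm:
  translation:
    - [0,1,0]
    - [0,1,0]
    - [0,1,0]
    - [0,0,0]
  yaw: [0,0,0,0]
  grip: [1,1,1,1]

```text
time: 12.22
tool_pos: [0.6739, 0.0087, 0.1497]
orientation: [-0.437, 0.437, -0.556, 0.556]
wrist_force: [-4.7, -0.3, 11.2]
grip_width: -0.0002
```

Request:
jog_arm:
  translation:
    - [0,1,0]
    - [0,1,0]
    - [0,0,0]
  yaw: [0,0,0]
  grip: [1,1,1]

```text
time: 12.6
tool_pos: [0.674, 0.0087, 0.1497]
orientation: [-0.438, 0.437, -0.555, 0.556]
wrist_force: [-10.7, -0.3, 22.2]
grip_width: 0.0
```

```bash
python3 - <<'E'
from h import *
from bench import manip
rep(None);print(manip.state()["ft_torque"])
p=manip.camera("wrist");im=p["color"][:,:,::-1]
cv2.imwrite("pics/w6.png",cv2.resize(im[190:340,180:380],None,fx=4,fy=4,interpolation=2))
p=manip.camera("scene");cv2.imwrite("pics/s6.png",cv2.resize(p["color"][130:230,270:370,::-1],None,fx=6,fy=6,interpolation=2))
p=manip.camera("top");cv2.imwrite("pics/t6.png",cv2.resize(p["color"][100:250,200:400,::-1],None,fx=4,fy=4,interpolation=2))
E
```

```text
t 12.6 tcp [0.674  0.0087 0.1497] F [-10.7   -0.32  22.2 ] w 0.0 q [-0.02  0.54 -0.12  1.62  0.08  0.98 -1.97]
tcp rack [-0.0322  0.141   0.1497] F rack [-10.32  -2.83]
tool x angle -1.8083 rack y angle 1.3332 ydir [ 0.001 -0.    -1.   ]
needed world turn -0.0 => yaw about tool y 0.0
[-1.67323368e-01  2.23173238e+00 -1.25357407e-03]
```

View pics/w6.png

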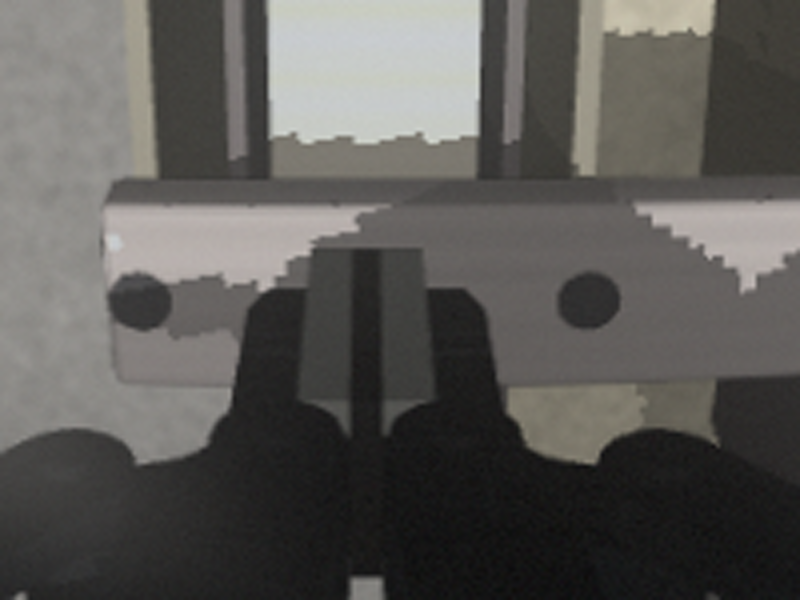

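View pics/s6.png

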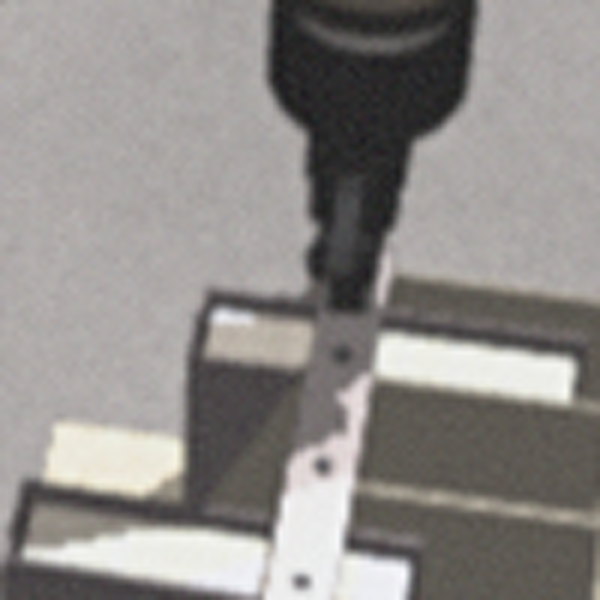

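View pics/t6.png

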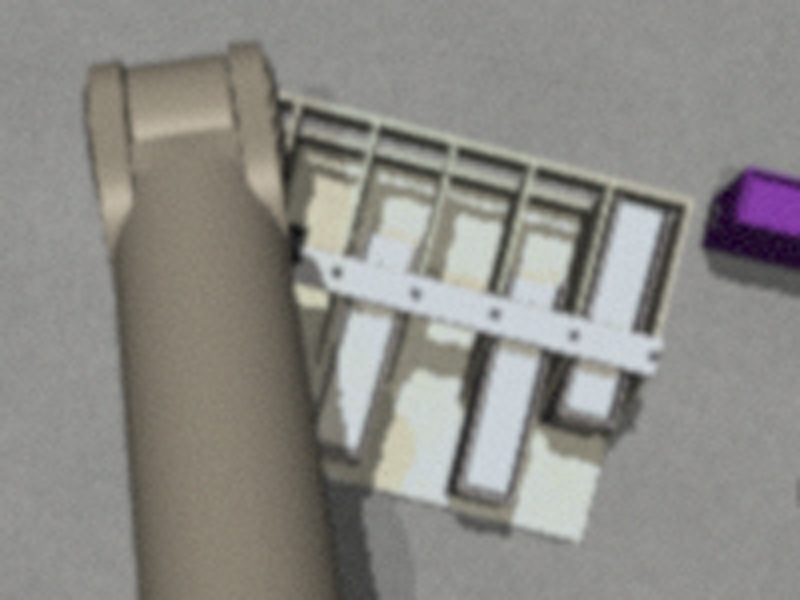

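Request:
jog_arm:
  translation:
    - [0,-1,0]
    - [0,-1,0]
    - [0,0,0]
    - [4,0,0]
    - [6,0,0]
    - [6,0,0]
    - [6,0,0]
    - [6,0,0]
    - [0,0,0]
  yaw: [0,0,0,0,0,0,0,0,0]
  grip: [1,1,1,1,1,1,1,1,1]

```text
time: 13.88
tool_pos: [0.6688, -0.0174, 0.1498]
orientation: [-0.439, 0.436, -0.555, 0.556]
wrist_force: [-0.4, 1.9, 6.9]
grip_width: -0.0
```

```bash
python3 - <<'E'
from h import *
rep(None)
E
```

```text
t 13.88 tcp [ 0.6688 -0.0174  0.1498] F [-0.44  1.92  6.94] w -0.0 q [ 0.02  0.54 -0.12  1.63  0.07  0.97 -1.93]
tcp rack [-0.031   0.1144  0.1498] F rack [-0.88  1.76]
tool x angle -1.8075 rack y angle 1.3332 ydir [ 0.004  0.002 -1.   ]
needed world turn -0.0008 => yaw about tool y 0.0008
```

Request:
jog_arm:
  translation:
    - [3,1,0]
    - [6,0,0]
    - [6,0,0]
    - [6,0,0]
    - [6,0,0]
    - [6,0,0]
    - [0,0,0]
  yaw: [0,0,0,0,0,0,0]
  grip: [1,1,1,1,1,1,1]

```text
time: 14.75
tool_pos: [0.6622, -0.0482, 0.1497]
orientation: [-0.44, 0.435, -0.555, 0.556]
wrist_force: [1.5, 4.3, 10.1]
grip_width: -0.0001
```

```bash
python3 - <<'E'
from h import *
rep(None)
E
```

```text
t 14.75 tcp [ 0.6622 -0.0482  0.1497] F [ 1.54  4.33 10.07] w -0.0001 q [ 0.06  0.53 -0.12  1.65  0.07  0.96 -1.88]
tcp rack [-0.0302  0.0829  0.1497] F rack [0.48 4.57]
tool x angle -1.8067 rack y angle 1.3332 ydir [ 0.006  0.003 -1.   ]
needed world turn -0.0017 => yaw about tool y 0.0017
```

Request:
jog_arm:
  translation:
    - [6,0,0]
    - [6,0,0]
    - [6,0,0]
    - [6,0,0]
    - [6,0,0]
    - [6,0,0]
    - [6,0,0]
    - [6,0,0]
    - [6,0,0]
    - [0,0,0]
    - [0,0,0]
  yaw: [0,0,0,0,0,0,0,0,0,0,0]
  grip: [1,1,1,1,1,1,1,1,1,1,1]

```text
time: 16.12
tool_pos: [0.6496, -0.1008, 0.1497]
orientation: [-0.44, 0.435, -0.554, 0.556]
wrist_force: [0.2, 3.9, 10.2]
grip_width: 0.0
```

```bash
python3 - <<'E'
from h import *
from bench import manip
rep(None)
p=manip.camera("scene");cv2.imwrite("pics/s7.png",cv2.resize(p["color"][130:330,230:430,::-1],None,fx=3,fy=3,interpolation=2))
p=manip.camera("wrist");cv2.imwrite("pics/w7.png",p["color"][:,:,::-1])
E
```

```text
t 16.12 tcp [ 0.6496 -0.1008  0.1497] F [ 0.21  3.85 10.19] w 0.0 q [ 0.14  0.52 -0.11  1.66  0.06  0.96 -1.8 ]
tcp rack [-0.03    0.0288  0.1497] F rack [-0.71  3.79]
tool x angle -1.8064 rack y angle 1.3332 ydir [ 0.006  0.002 -1.   ]
needed world turn -0.002 => yaw about tool y 0.002
```

View pics/s7.png

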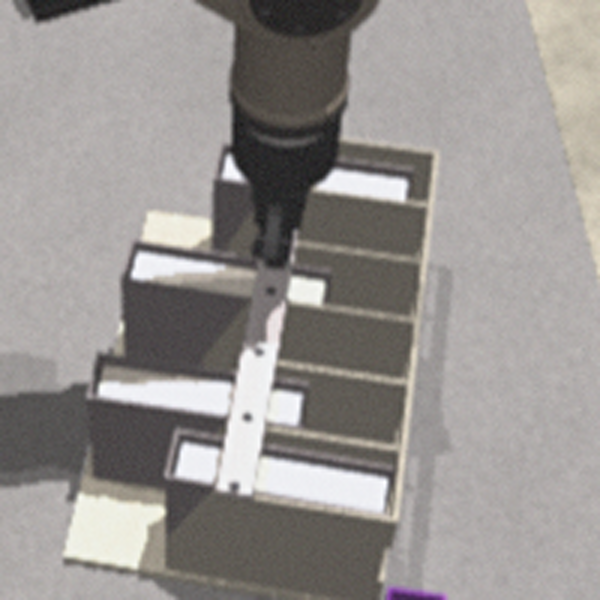

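View pics/w7.png

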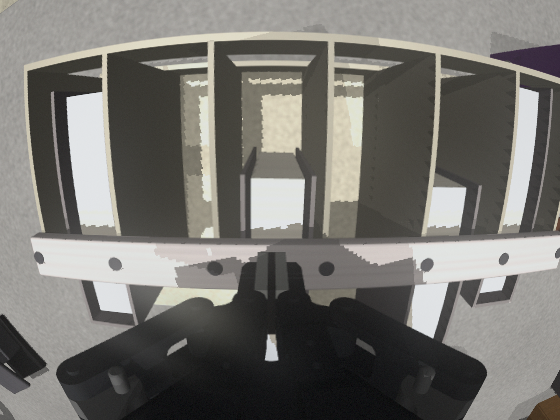

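Request:
jog_arm:
  translation:
    - [0,-10,0]
    - [0,-10,0]
    - [0,-10,0]
    - [0,0,-25]
    - [0,0,-35]
    - [0,0,-35]
    - [0,0,-35]
    - [0,0,-35]
    - [0,0,0]
    - [0,0,0]
  yaw: [0,0,0,0,0,0,0,0,0,0]
  grip: [1,1,1,1,1,1,1,1,1,1]

```text
time: 17.48
tool_pos: [0.4872, -0.0646, 0.1775]
orientation: [-0.438, 0.437, -0.555, 0.556]
wrist_force: [-0.3, 0.4, -0.5]
grip_width: 0.0
```

```bash
python3 - <<'E'
from h import *
from bench import manip
rep([-.195,.026,.08])
p=manip.camera("scene");cv2.imwrite("pics/s8.png",cv2.resize(p["color"][130:330,180:400,::-1],None,fx=3,fy=3,interpolation=2))
p=manip.camera("wrist");cv2.imwrite("pics/w8.png",p["color"][:,:,::-1])
E
```

```text
t 17.48 tcp [ 0.4872 -0.0646  0.1775] F [-0.3   0.39 -0.54] w 0.0 q [ 0.13  0.23 -0.14  2.02  0.04  0.89 -1.85]
tcp rack [-0.1964  0.0258  0.1775] F rack [-0.38  0.31]
tool x angle -1.8083 rack y angle 1.3332 ydir [ 0.001 -0.    -1.   ]
needed world turn -0.0001 => yaw about tool y 0.0001
goal [ 0.4886 -0.0647  0.08  ] tool mm [-0.2 97.5  1.2]
```

View pics/s8.png

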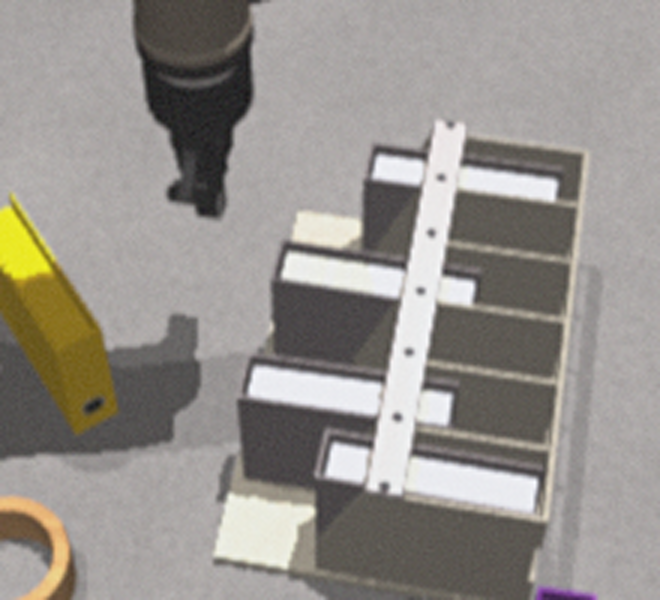

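View pics/w8.png

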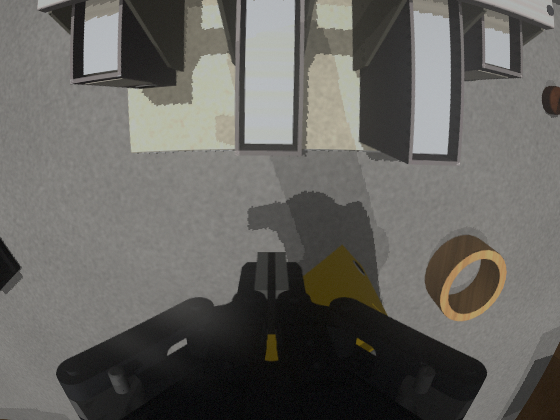

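Request:
jog_arm:
  translation:
    - [0,14,0]
    - [0,20,0]
    - [0,20,0]
    - [0,20,0]
    - [0,16,0]
    - [0,8,0]
    - [0,0,0]
    - [0,0,0]
  yaw: [0,0,0,0,0,0,0,0]
  grip: [1,1,1,1,1,1,1,1]

```text
time: 18.58
tool_pos: [0.4869, -0.0644, 0.0794]
orientation: [-0.438, 0.437, -0.555, 0.556]
wrist_force: [0.8, -0.9, 0.4]
grip_width: -0.0001
```

```bash
python3 - <<'E'
from h import *
from bench import manip
rep([-.093,.026,.08])
p=manip.camera("scene");cv2.imwrite("pics/s9.png",cv2.resize(p["color"][130:330,180:400,::-1],None,fx=3,fy=3,interpolation=2))
E
```

```text
t 18.57 tcp [ 0.4869 -0.0644  0.0794] F [ 0.78 -0.9   0.39] w -0.0001 q [ 0.12  0.38 -0.13  2.1   0.08  0.66 -1.88]
tcp rack [-0.1967  0.0259  0.0794] F rack [ 0.97 -0.69]
tool x angle -1.8081 rack y angle 1.3332 ydir [ 0.001 -0.    -1.   ]
needed world turn -0.0003 => yaw about tool y 0.0003
goal [ 0.5878 -0.0887  0.08  ] tool mm [-1.000e-01 -5.000e-01  1.037e+02]
```

View pics/s9.png

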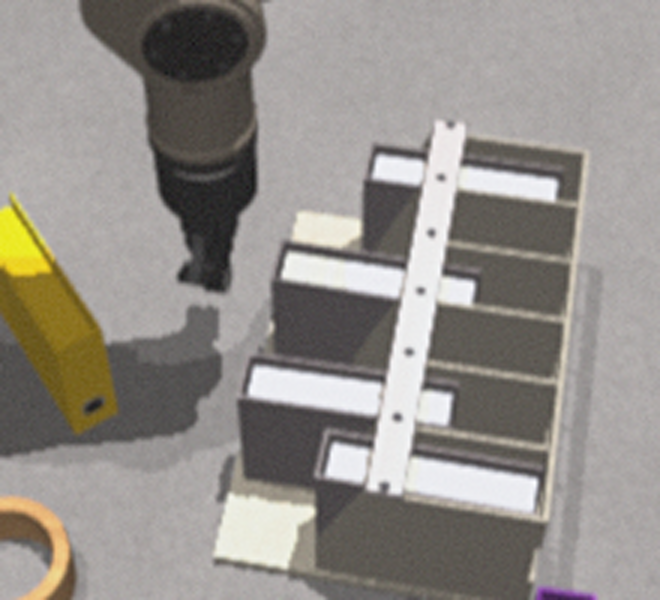

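Request:
jog_arm:
  translation:
    - [0,0,8]
    - [0,0,8]
    - [0,0,4]
    - [0,0,4]
    - [0,0,4]
    - [0,0,4]
    - [0,0,4]
    - [0,0,4]
    - [0,0,4]
    - [0,0,4]
  yaw: [0,0,0,0,0,0,0,0,0,0]
  grip: [1,1,1,1,1,1,1,1,1,1]

```text
time: 19.88
tool_pos: [0.533, -0.0757, 0.0787]
orientation: [0.437, -0.437, 0.556, -0.556]
wrist_force: [-2.6, 1.9, -0.0]
grip_width: 0.0002
```

```bash
python3 - <<'E'
from h import *
from bench import manip
rep([-.093,.026,.08])
p=manip.camera("scene");cv2.imwrite("pics/s10.png",cv2.resize(p["color"][130:330,180:400,::-1],None,fx=3,fy=3,interpolation=2))
p=manip.camera("wrist");cv2.imwrite("pics/w10.png",p["color"][:,:,::-1])
E
```

```text
t 19.88 tcp [ 0.533  -0.0757  0.0787] F [-2.58  1.86 -0.03] w 0.0002 q [ 0.13  0.44 -0.13  2.    0.08  0.71 -1.86]
tcp rack [-0.1493  0.0258  0.0787] F rack [-2.95  1.21]
tool x angle -1.808 rack y angle 1.3332 ydir [-0.001  0.    -1.   ]
needed world turn -0.0004 => yaw about tool y 0.0004
goal [ 0.5878 -0.0887  0.08  ] tool mm [-0.2 -1.3 56.3]
```

View pics/s10.png

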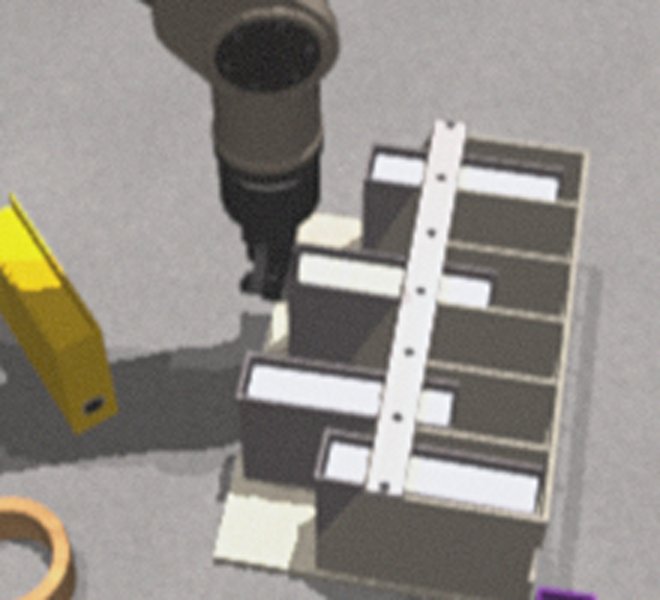

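View pics/w10.png

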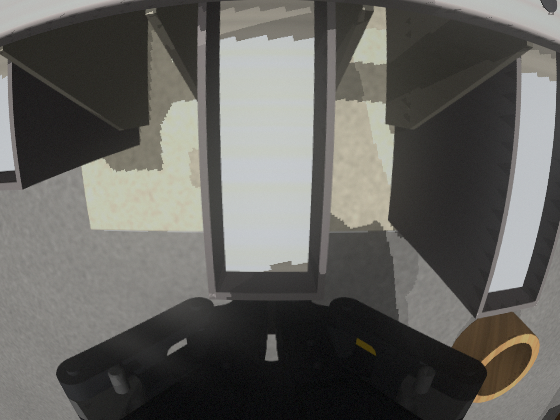

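Request:
jog_arm:
  translation:
    - [0,0,4]
    - [0,0,4]
    - [0,0,4]
    - [0,0,4]
    - [0,0,4]
    - [0,0,4]
    - [0,0,4]
    - [0,0,4]
    - [0,0,4]
    - [0,0,4]
    - [0,0,2]
    - [0,0,2]
    - [0,0,0]
  yaw: [0,0,0,0,0,0,0,0,0,0,0,0,0]
  grip: [1,1,1,1,1,1,1,1,1,1,1,1,1]

```text
time: 21.6
tool_pos: [0.5762, -0.0861, 0.0789]
orientation: [-0.437, 0.437, -0.555, 0.556]
wrist_force: [-1.8, 0.4, -1.3]
grip_width: 0.0
```

```bash
python3 - <<'E'
from h import *
from bench import manip
rep([-.093,.026,.08])
p=manip.camera("scene");cv2.imwrite("pics/s11.png",cv2.resize(p["color"][130:330,180:400,::-1],None,fx=3,fy=3,interpolation=2))
E
```

```text
t 21.6 tcp [ 0.5762 -0.0861  0.0789] F [-1.78  0.43 -1.27] w 0.0 q [ 0.13  0.5  -0.12  1.89  0.08  0.75 -1.84]
tcp rack [-0.1049  0.0258  0.0789] F rack [-1.83 -0.  ]
tool x angle -1.8081 rack y angle 1.3332 ydir [ 0.001 -0.    -1.   ]
needed world turn -0.0003 => yaw about tool y 0.0003
goal [ 0.5878 -0.0887  0.08  ] tool mm [-0.1 -1.1 11.9]
```

View pics/s11.png

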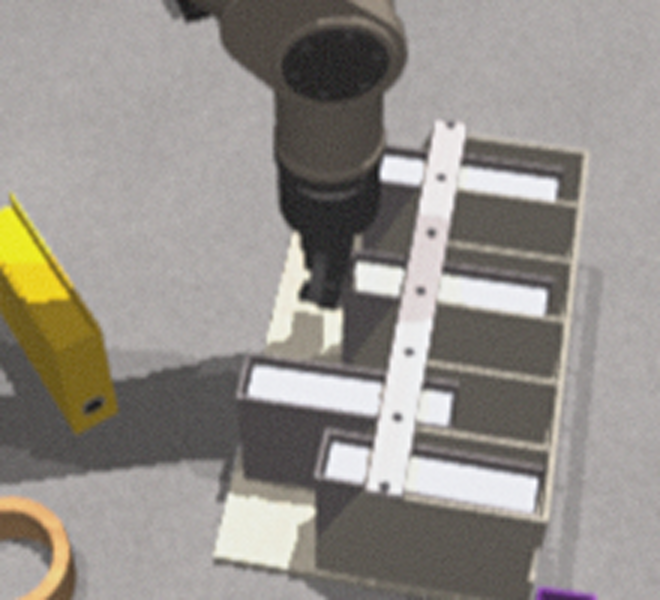

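Request:
jog_arm:
  translation:
    - [0,0,2]
    - [0,0,2]
    - [0,0,2]
    - [0,0,1]
    - [0,0,0]
  yaw: [0,0,0,0,0]
  grip: [1,1,1,1,1]

```text
time: 22.28
tool_pos: [0.5829, -0.0877, 0.0789]
orientation: [-0.437, 0.437, -0.556, 0.556]
wrist_force: [-2.9, 0.3, -0.3]
grip_width: 0.0001
```

Request:
jog_arm:
  translation:
    - [0,0,1]
    - [0,0,1]
    - [0,0,0]
  yaw: [0,0,0]
  grip: [1,1,1]

```text
time: 22.65
tool_pos: [0.5847, -0.0881, 0.0789]
orientation: [-0.437, 0.437, -0.556, 0.556]
wrist_force: [-2.5, 0.5, -0.1]
grip_width: -0.0
```

Request:
jog_arm:
  translation:
    - [0,0,1]
    - [0,0,1]
    - [0,0,0]
  yaw: [0,0,0]
  grip: [1,1,1]

```text
time: 23.02
tool_pos: [0.5867, -0.0886, 0.0789]
orientation: [-0.437, 0.437, -0.556, 0.556]
wrist_force: [-2.9, 1.5, -1.2]
grip_width: 0.0001
```

```bash
python3 - <<'E'
from h import *
from bench import manip
rep([-.093,.026,.08])
p=manip.camera("scene");cv2.imwrite("pics/s12.png",cv2.resize(p["color"][150:300,260:400,::-1],None,fx=4,fy=4,interpolation=2))
E
```

```text
t 23.02 tcp [ 0.5867 -0.0886  0.0789] F [-2.85  1.54 -1.18] w 0.0001 q [ 0.13  0.51 -0.12  1.87  0.08  0.77 -1.84]
tcp rack [-0.0941  0.0259  0.0789] F rack [-3.14  0.83]
tool x angle -1.8081 rack y angle 1.3332 ydir [ 0. -0. -1.]
needed world turn -0.0003 => yaw about tool y 0.0003
goal [ 0.5878 -0.0887  0.08  ] tool mm [-0.1 -1.1  1.1]
```

View pics/s12.png

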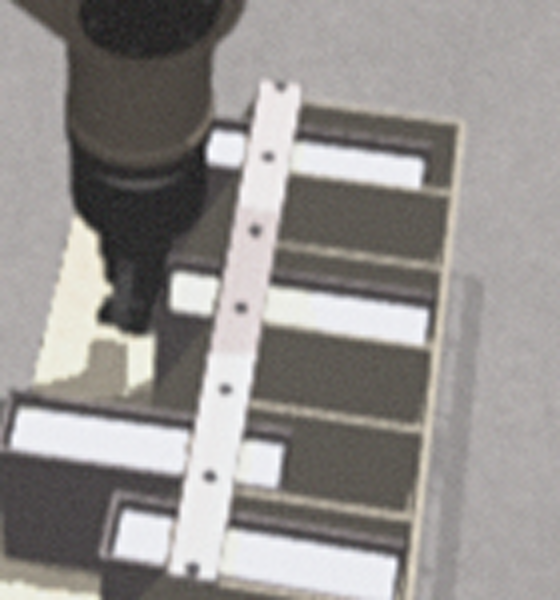

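Close to home; continue in small steps until the force rises.

Request:
jog_arm:
  translation:
    - [0,0,1]
    - [0,0,1]
    - [0,0,0]
  yaw: [0,0,0]
  grip: [1,1,1]

```text
time: 23.45
tool_pos: [0.5868, -0.0887, 0.0785]
orientation: [0.436, -0.438, 0.556, -0.555]
wrist_force: [-7.9, 1.3, 2.7]
grip_width: -0.0003
```

Request:
jog_arm:
  translation:
    - [0,0,1]
    - [0,0,1]
    - [0,0,0]
  yaw: [0,0,0]
  grip: [1,1,1]

```text
time: 23.82
tool_pos: [0.5866, -0.0887, 0.0779]
orientation: [0.436, -0.439, 0.557, -0.554]
wrist_force: [-12.3, 3.1, 3.1]
grip_width: -0.0
```

Request:
jog_arm:
  translation:
    - [0,0,-3]
    - [0,0,-5]
    - [0,0,-10]
    - [0,0,-20]
    - [0,0,-25]
    - [0,0,-25]
    - [0,-25,-5]
    - [0,-40,0]
    - [0,-40,0]
    - [0,0,0]
  yaw: [0,0,0,0,0,0,0,0,0,0]
  grip: [1,1,1,1,1,1,1,1,1,1]

```text
time: 25.08
tool_pos: [0.5024, -0.0678, 0.1874]
orientation: [-0.439, 0.435, -0.554, 0.558]
wrist_force: [0.3, -0.1, -0.5]
grip_width: 0.0003
```

```bash
python3 - <<'E'
from h import *
from bench import manip
rep(None)
v=np.load("rack.npy")
for n,(x,y,w,h),S in(("scene",(230,140,170,220),3),("top",(220,100,170,150),4)):
    p=manip.camera(n)
    im=cv2.resize(p["color"][y:y+h,x:x+w,::-1].copy(),None,fx=S,fy=S,interpolation=2)
    for u in (proj(p,RT(v,[[-.082,.008,.137],[-.082,.048,.137],[.078,.008,.137],[.078,.048,.137]]))-[x,y]+.5)*S:cv2.circle(im,tuple(int(a) for a in u),3,(0,0,255),1)
    cv2.imwrite(f"pics/end_{n}.png",im[:600])
E
```

```text
t 25.07 tcp [ 0.5024 -0.0678  0.1874] F [ 0.28 -0.07 -0.49] w 0.0003 q [ 0.13  0.24 -0.14  1.99  0.04  0.91 -1.84]
tcp rack [-0.1809  0.0263  0.1874] F rack [ 0.29 -0.  ]
tool x angle -1.8083 rack y angle 1.3332 ydir [ 0.008 -0.001 -1.   ]
needed world turn -0.0001 => yaw about tool y 0.0001
```

View pics/end_scene.png

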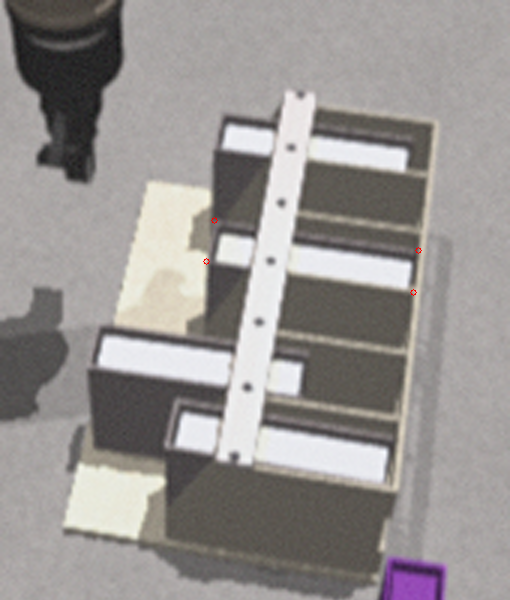

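View pics/end_top.png

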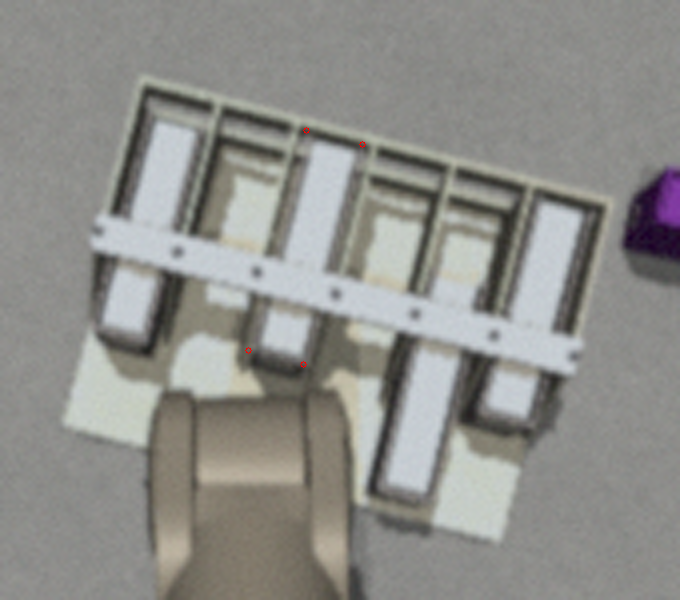

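```bash
python3 -c "
from bench import manip
print(manip.hand_in())"
```

```text
the job is handed in; nothing more can be done
None
```

I ran the closed fingertips along the rail from gap 1 to gap 3, pushed that gap's binder home, and handed the job in at about 25 s; the hand-in gives no verdict.

- **Rail:** The fingers touched the rail at rack y ≈ 0.141 and slid to y ≈ 0.029. The vertical force read 7–10 N at the three points where I stopped along the way. In the wrist picture the fingers sat between the third and fourth screws, which is the third gap.
- **Push:** The binder slid at about 3 N. The force rose to 12 N when the fingertips' leading face was at rack x ≈ -0.083, against -0.082 expected for a binder that is fully home.
- **Last pictures:** The binder stands upright with its back end at the rack's back. The other three binders look unmoved. I did not measure the stamp, punch and tape at the end, but the arm never touched them.
- **Disagreement:** The reported TCP height did not match the stated tool. Rail contact came at a TCP reading of 0.150 m instead of 0.185 m. I set the depth by touch and camera instead.

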